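Lower the tube platform on the ratchet hand lift

TASK

Lower the platform with the block of blood tubes on the small hand-crank lift until it rests on its buffer post. Throw the pawl lever to release first, then take hold of the crank knob, wind on a little until the pawl springs clear of the teeth, and let the crank turn back slowly under the load, never letting it run; when you feel the platform land, stop at once without forcing the crank on, and let go. Leave the pawl released and the bottles and marker where they are.

Things in the scene. Friction and masses are not known exactly. Their poses are not given: they have to be found in the camera images.
- stand: Fixed hand lift on a steel base plate (180 x 490 x 15 mm). Origin: on the upright crank axis, at table level; z up. Around it a grey gear housing (150 x 150 mm, top 70 mm above the table) that carries a ratchet wheel (86 mm across, 75 to 87 mm above the table), and above it the crank. The y axis points to the lift's column (36 mm square, 258 mm tall, centred 205 mm from the crank axis).
- crank_axis (a point): Point on the vertical crank axis, 145 mm above the table, fixed to the stand. Turning the crank counter-clockwise, seen from above, lowers the platform, clockwise winds it up; 1 rad moves it 18 mm.
- knob_mid (a point): Middle, 145 mm above the table, of the upright black crank knob: a cylinder 24 mm across, from 124 to 166 mm above the table, that spins freely on its pin at the end of the crank arm, 75 mm from the crank axis. The arm is a flat bar 20 mm wide, its top 122 mm above the table. The load pulls the knob counter-clockwise, seen from above, with 6 to 9 N.
- lever_peg (a point): On the small upright black peg at the end of the pawl lever, 115 mm above the table: peg 12 mm across, from 96 to 126 mm above the table; the lever's bar lies at 92 to 101 mm. The lever pivots about an upright pin at x -51 mm, y -45 mm in the stand's frame, 60 mm from the peg.
- lever (a joint): Angle of the pawl lever: 0 = holding, 0.45 = released (end stop). Growing = counter-clockwise from above, so that the peg moves mostly along the stand's +x, about 27 mm. About 3 N at the peg moves it; it stays where it is left.
- pawl (a joint): Angle of the sprung pawl relative to its lever, on the same pin: about 0 while it holds. With the lever thrown, the loaded tooth still keeps it in the wheel: -0.45. Winding the crank on clockwise, by 0.05 to 0.15 rad or so, takes the load off and it springs clear: -0.15. While it is caught the crank cannot turn back.
- bottle_a: Loose white reagent bottle, 46 mm across, 95 mm tall, bystander. Origin: centre of its underside.
- bottle_b: Another such bottle, bystander.
- marker: Loose yellow marker pen, 130 mm long, 16 mm thick, lying on the table, bystander. Origin: at one end, on the table.
- pawl_tip: Steel tip of the pawl, 6 mm across, that catches in the wheel's teeth 81 mm above the table. Origin: its centre. The load alone presses on it with 12 to 19 N.
- carriage: Steel platform 150 x 130 x 8 mm (along the stand's x, y) with an aluminium block of purple-capped tubes, 2.5 to 3.9 kg, riding on the column. Origin: centre of its underside, 130 mm above the table at the start. It comes down 40 to 70 mm onto a springy rubber-topped post (1 mm per 40 N), set differently each time. On landing the load's pull on the knob vanishes; turning on only presses.

How it is judged:
By the outcome, as a careful person would: the job done as asked, in the order asked, and still so for the second after the job is handed in, with the robot touching nothing.
It also fails if it takes over 72 s, if anything falls off the work surface, if the arm or the gripper's body presses on something with over 40 N, if the wrist force passes 120 N, or if a joint passes its speed limit or range.

ROBOT

A 6-joint arm with a two-finger parallel gripper is mounted at the origin on the work surface. World frame = base frame: x ahead of the robot, y to its left, z up, the work surface at z = 0. Lengths are in mm, angles in rad, forces in N, time in s.
With the tool pointing down it reaches from about 375 to 975 mm from the base axis. Payload 3.8 kg.
Tool frame: the origin (TCP) lies at the very end of the fingers, on their centre line; the grasp point (between the pads) lies arm.hold_point_z behind it (arm.hold_point_z is the distance from the TCP to the grasp point, in mm); z points along the fingers, y is the direction in which the jaws open and shut (so a half turn about z gives the same grasp; the last joint's range is limited). The gripper opens to 88 mm and grips with 3 to 60 N. Pads are 18 mm wide; open, the fingers measure 123 mm over their backs; the gripper's body (75 mm by 187 mm) begins 45 mm behind the grasp point.
Start: joints at [1.193, 0.264, 1.604, -0, 1.274, -0.037], TCP at [225.61, 636.175, 238.706] pointing down, gripper open.
Joint ranges: [-2.63, 2.63], [-0.94, 2.18], [0.31, 2.57], [-1.31, 4.45], [0, 2.66], [-2.55, 2.55]. Speed limits (rad/s): [2.57, 2.57, 3.14, 3.14, 3.14, 3.14].

INTERFACE

Orientations are given as a unit quaternion [x, y, z, w].
In Python, from bench import sensors, camera, camera_model, order, arm gives the robot as it stands. The module is installed in compiled form; this text tells all that it offers.
- The arm moves only by the tool drive_tool, never from a script. Its argument "increments" is a list of rows, each an object of numbers: "x", "y", "z": the shift along the tool's x, y, z in units of 15 cm (1.0 is 15 cm); "rx", "ry", "rz": the turn, a rotation vector about the tool's x, y, z in units of 180 degrees (1.0 is 180 degrees). In form: [{"x": .., "y": .., "z": .., "rx": .., "ry": .., "rz": ..}, ...]. A call has 1 to 20 rows; each row shifts and turns the pose as measured when the row begins, along the tool's axes as they then stand; what a row does not reach is not made up. A row lasts 1/8 s, in which the tool goes at most 62.5 mm and 10.7 degrees, less where a joint would pass 70% of its speed; a pose out of reach is approached as far as the arm can. A call with a number of a shift or a turn outside -1 to 1 is refused whole. A call with a gripper value outside its range is refused whole. "grip" is the finger opening in mm, from 0 to 88.1, set as the call begins (left out, the last holds). The fingers move at their own pace and stop on an object; "force" is the grip in N (left out, the last holds). Time passes only in rows, so rows that do not move let the fingers close. It gives the time, the measured TCP pose, the force and the opening at its end, in the units of the state.
- sensors.state(): the state, without advancing time (a new reading comes with each control period).
- camera(name): name is "side" or "top" or "wrist"; returns the picture (420x560x3 uint8, red, green, blue); there is no depth.
- camera_model(name): a dict with "fx", "fy", "cx", "cy" (pixels), "world_from_camera" (4x4, takes a point from camera to world coordinates); the wrist camera has in their place "hand_eye" (4x4, takes a point from camera to tool coordinates, whose origin is the TCP and whose axes are the flange's). Camera axes: x right, y down, z forward; pixel columns grow to the right and rows downward; lengths in mm; the calibration is good to about 2 mm. A picture is of the moment at which its call begins: read the wrist's pose just before it. camera_model takes no time and is no camera call.
- order.sign_off(): hands the job in, once; it reports no verdict.
The state is a dict: "clock": time; "joints": joint angles; "joint_velocities": joint speeds; "joint_torque": joint torques, N m; "tcp_pos": TCP position; "tcp_rot": TCP orientation; "ft_force": force on the tool from outside, world axes, zero at the start; "ft_torque": the same for the moment, N m; "grip_width": finger opening in mm.
Only numpy, scipy, OpenCV 4.12 (cv2) and the standard library are available. Lean on these libraries where they do the work, as an engineer would, in place of code of your own. Each camera call takes 0.05 s, during which the arm holds its last target. There are 200 camera calls.

## Working session

There is one attempt and no reset: what is moved stays moved. The work goes in short steps, Python scripts to look and compute and a tool call to move; the robot and the scene stay as the last step left them, time stands still between calls to the robot, and variables do not carry over. Pictures are saved under pics/ and viewed, about 8 in all and at most 12, crops included, and the job is handed in when it is done.

Besides the shell and the picture viewer there is one more tool, called by a JSON object that holds its "name" and its "arguments". drive_tool: Moves the arm, as the interface text tells. Its arguments: {"type":"object","properties":{"increments":{"type":"array","items":{"type":"object","properties":{"x":{"type":"number"},"y":{"type":"number"},"z":{"type":"number"},"rx":{"type":"number"},"ry":{"type":"number"},"rz":{"type":"number"}}}},"grip":{"type":"number"},"force":{"type":"number"}},"required":["increments"]}

```bash
mkdir -p pics; ls; python3 - <<'E'
from bench import sensors,camera,camera_model,arm
import cv2,numpy as np
for n in("top","side"):
    cv2.imwrite(f"pics/{n}0.png",cv2.cvtColor(camera(n),cv2.COLOR_RGB2BGR))
    m=camera_model(n);print(n,m['fx'],m['cx'],m['cy'],np.round(m['world_from_camera'],3).tolist())
print(arm.hold_point_z,np.round(camera_model("wrist")["hand_eye"],3).tolist(),sensors.state())
E
```

```text
pics
top 483.6793772452691 283.2600617023632 210.66833291230373 [[-0.024, -0.993, 0.112, 447.47], [-1.0, 0.025, 0.012, -26.412], [-0.014, -0.112, -0.994, 1184.078], [0.0, 0.0, 0.0, 1.0]]
side 402.9253091765535 288.25898372374314 214.10648370189162 [[0.982, -0.126, 0.143, 447.981], [-0.189, -0.55, 0.814, -729.472], [-0.024, -0.826, -0.563, 613.688], [0.0, 0.0, 0.0, 1.0]]
18.700000000000003 [[-0.002, -0.946, -0.325, 84.987], [1.0, -0.001, -0.002, -0.772], [0.001, -0.325, 0.946, -144.902], [0.0, 0.0, 0.0, 1.0]] {'clock': 0.1, 'joints': array([ 1.19306095e+00,  2.64666254e-01,  1.60523471e+00,  1.98284980e-05,
        1.27365761e+00, -3.69288599e-02]), 'joint_velocities': array([-9.69487035e-05,  1.01647464e-04, -3.49779552e-03,  2.71083409e-03,
       -1.72589431e-03, -1.25479722e-03]), 'joint_torque': array([ 3.75575892e-04, -5.03618789e+01, -3.58071792e+01,  7.30350567e-02,
        2.34215992e-02, -9.06438095e-05]), 'tcp_pos': array([225.39932261, 635.58887188, 237.52174135]), 'tcp_rot': array([ 1.69582569e-01,  9.85515492e-01, -9.59956574e-04, -2.11615942e-04]), 'ft_force': array([-0.52665026,  1.16265223,  0.14889319]), 'ft_torque': array([0.0161753 , 0.02392639, 0.00527153]), 'grip_width': 88.19503355226055}
```

View pics/top0.png

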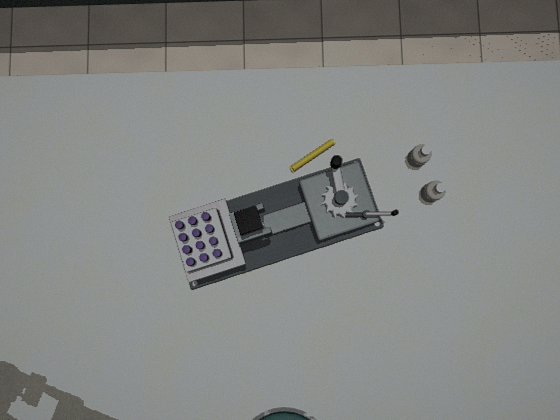

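View pics/side0.png

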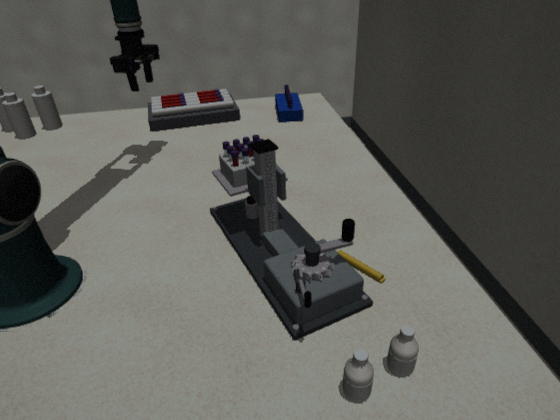

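The top view shows the knob near (336,161), the hub near (341,198) and the peg near (395,212). The column is to the left (world +y), and the bottles are at about (420,156) and (433,191). In the side view the knob is near (348,230) and the peg near (308,299).

```bash
cat > h.py <<'E'
import numpy as np,cv2
from bench import sensors,camera,camera_model
from scipy.spatial.transform import Rotation as R
def T(n,st=None):
    m=camera_model(n)
    if n!="wrist": return m,np.array(m["world_from_camera"])
    W=np.eye(4);W[:3,:3]=R.from_quat(st["tcp_rot"]).as_matrix();W[:3,3]=st["tcp_pos"]
    return m,W@np.array(m["hand_eye"])
def cast(n,u,v,z,st=None):
    m,W=T(n,st);d=W[:3,:3]@[(u-m["cx"])/m["fx"],(v-m["cy"])/m["fy"],1];p=W[:3,3]
    return p+d*(z-p[2])/d[2]
def blobs(img,x0,y0,x1,y1,thr,amin=15):
    g=img[y0:y1,x0:x1].max(2);n,l,s,c=cv2.connectedComponentsWithStats((g<thr).astype('uint8'))
    return [(np.round(c[i]+[x0,y0],1).tolist(),s[i].tolist()) for i in range(1,n) if s[i,4]>=amin]
E
python3 - <<'E'
from h import *
t=cv2.imread('pics/top0.png');s=cv2.imread('pics/side0.png')
print(blobs(t,320,150,405,220,40)); print(blobs(s,290,215,365,315,30))
for nm,u,v,z in [("knob",336,161,160),("peg",395,212,126),("hub",341,198,130),("plateTR",360,158,15),("plateBR",383,225,15),("plateBL",192,289,15),("ba",425,150,95),("bb",440,187,95),("mk",333,142,8),("mk2",292,170,8)]:
    print(nm,cast("top",u,v,z).round(1))
E
```

```text
[([335.6, 162.0], [11, 6, 11, 13, 113]), ([394.1, 212.5], [71, 60, 7, 6, 28]), ([356.4, 216.0], [26, 64, 20, 5, 23])]
[([347.5, 229.8], [52, 4, 12, 23, 239]), ([311.7, 257.8], [14, 35, 16, 16, 178]), ([297.5, 288.0], [6, 67, 5, 12, 35]), ([307.3, 299.7], [14, 77, 8, 16, 105]), ([292.3, 308.9], [0, 85, 7, 15, 58]), ([355.4, 310.5], [54, 91, 21, 9, 59])]
knob [ 667.9 -130.4  160. ]
peg [ 557.8 -258.9  126. ]
hub [ 591.4 -141.4  130. ]
plateTR [ 705.  -204.3   15. ]
plateBR [ 538.6 -252.9   15. ]
plateBL [396.5 210.5  15. ]
ba [ 701.9 -341.3   95. ]
bb [ 615.5 -370.3   95. ]
mk [ 748.8 -140.2    8. ]
mk2 [680.9 -36.6   8. ]
```

{"name": "drive_tool", "arguments": {"increments": [{"z":-0.14,"rz":0.05},{"z":-0.14,"rz":0.05},{"z":-0.14,"rz":0.05},{"z":-0.14,"rz":0.05},{"z":-0.14,"rz":0.05},{"z":-0.14,"rz":0.047},{}], "grip": 40}}

```text
validation failed for argument at $.in...
```

{"name": "drive_tool", "arguments": {"increments": [{"x":-0.33,"y":0.04},{"x":-0.33,"y":0.04},{"x":-0.33,"y":0.04},{"x":-0.33,"y":0.04},{"x":-0.33,"y":0.04},{"x":-0.33,"y":0.04},{"x":-0.33,"y":0.04},{"x":-0.33,"y":0.04},{"x":-0.33,"y":0.04},{"x":-0.33,"y":0.04},{"x":-0.33,"y":0.04},{"x":-0.33,"y":0.04},{"x":-0.33,"y":0.04},{"x":-0.33,"y":0.04},{"x":-0.33,"y":0.04},{"x":-0.33,"y":0.04},{"x":-0.33,"y":0.04},{"x":-0.33,"y":0.04},{},{}]}}

```text
validation failed for argument at $.in...
```

{"name": "drive_tool", "arguments": {"increments": [{"z":-0.14,"rz":0.05},{"z":-0.14,"rz":0.05},{"z":-0.14,"rz":0.05},{"z":-0.14,"rz":0.05},{"z":-0.14,"rz":0.05},{"z":-0.14,"rz":0.047},{"x":0}], "grip": 40}}

```text
validation failed for argument at $.in...
```

Perhaps all keys are required in each row.

{"name": "drive_tool", "arguments": {"increments": [{"x":0,"y":0,"z":-0.14,"rx":0,"ry":0,"rz":0.05},{"x":0,"y":0,"z":-0.14,"rx":0,"ry":0,"rz":0.05},{"x":0,"y":0,"z":-0.14,"rx":0,"ry":0,"rz":0.05},{"x":0,"y":0,"z":-0.14,"rx":0,"ry":0,"rz":0.05},{"x":0,"y":0,"z":-0.14,"rx":0,"ry":0,"rz":0.05},{"x":0,"y":0,"z":-0.14,"rx":0,"ry":0,"rz":0.047},{"x":0,"y":0,"z":0,"rx":0,"ry":0,"rz":0}], "grip": 40}}

```text
clock: 0.98
tcp_pos: [224.6, 633.7, 360.6]
tcp_rot: [0.606, 0.795, -0.006, 0.002]
ft_force: [0.4, -0.5, -0.5]
grip_width: 39.9
```

```bash
python3 - <<'E'
from h import *
s=sensors.state();print(s['joints'].round(3),R.from_quat(s['tcp_rot']).as_matrix().round(3).tolist())
for z in(140,145,150):print(cast("side",347.5,229.8,z).round(1),cast("top",335.6,162,z).round(1))
for z in(106,111,116):print(cast("side",307.3,299.7,z).round(1),cast("top",394.1,212.5,z).round(1))
for z in(125,135):print(cast("side",311.7,257.8,z).round(1),cast("top",341,198,z).round(1))
E
```

```text
[1.193 0.221 1.436 0.    1.497 0.925] [[-0.265, 0.964, -0.005], [0.964, 0.265, -0.012], [-0.011, -0.008, -1.0]]
[ 671.3 -125.1  140. ] [ 670.  -131.5  140. ]
[ 668.9 -131.5  145. ] [ 668.9 -131.   145. ]
[ 666.6 -137.9  150. ] [ 667.8 -130.5  150. ]
[ 559.6 -257.5  106. ] [ 558.9 -261.3  106. ]
[ 558.5 -262.2  111. ] [ 558.3 -260.2  111. ]
[ 557.4 -266.8  116. ] [ 557.8 -259.1  116. ]
[ 587.2 -174.6  125. ] [ 592. -142.  125.]
[ 584.4 -185.9  135. ] [ 590.7 -140.9  135. ]
```

{"name": "drive_tool", "arguments": {"increments": [{"x":-0.33,"y":0.04,"z":0,"rx":0,"ry":0,"rz":-0.009},{"x":-0.33,"y":0.04,"z":0,"rx":0,"ry":0,"rz":0},{"x":-0.33,"y":0.04,"z":0,"rx":0,"ry":0,"rz":0},{"x":-0.33,"y":0.04,"z":0,"rx":0,"ry":0,"rz":0},{"x":-0.33,"y":0.04,"z":0,"rx":0,"ry":0,"rz":0},{"x":-0.33,"y":0.04,"z":0,"rx":0,"ry":0,"rz":0},{"x":-0.33,"y":0.04,"z":0,"rx":0,"ry":0,"rz":0},{"x":-0.33,"y":0.04,"z":0,"rx":0,"ry":0,"rz":0},{"x":-0.33,"y":0.04,"z":0,"rx":0,"ry":0,"rz":0},{"x":-0.33,"y":0.04,"z":0,"rx":0,"ry":0,"rz":0},{"x":-0.33,"y":0.04,"z":0,"rx":0,"ry":0,"rz":0},{"x":-0.33,"y":0.04,"z":0,"rx":0,"ry":0,"rz":0},{"x":-0.33,"y":0.04,"z":0,"rx":0,"ry":0,"rz":0},{"x":-0.33,"y":0.04,"z":0,"rx":0,"ry":0,"rz":0},{"x":-0.33,"y":0.04,"z":0,"rx":0,"ry":0,"rz":0},{"x":-0.33,"y":0.04,"z":0,"rx":0,"ry":0,"rz":0},{"x":-0.33,"y":0.04,"z":0,"rx":0,"ry":0,"rz":0},{"x":-0.33,"y":0.04,"z":0,"rx":0,"ry":0,"rz":0},{"x":0,"y":0,"z":0,"rx":0,"ry":0,"rz":0}]}}

```text
clock: 3.35
tcp_pos: [612.2, -204.8, 337.1]
tcp_rot: [0.568, 0.823, -0.021, -0.009]
ft_force: [-0.7, 0.4, -0.6]
grip_width: 40.0
```

```bash
python3 - <<'E'
from h import *
s=sensors.state();im=camera("wrist");cv2.imwrite("pics/w1.png",im[:,:,::-1])
print(s['joints'].round(3),s['tcp_pos'],R.from_quat(s['tcp_rot']).as_matrix().round(3).tolist())
m,W=T("wrist",s);I=np.linalg.inv(W)
for p in[(669,-131,166),(558,-260,126),(591,-141,122)]:
    c=I@[*p,1];print(p,c[0]/c[2]*m['fx']+m['cx'],c[1]/c[2]*m['fy']+m['cy'])
print(blobs(im,0,0,560,420,40,150))
E
```

```text
[-0.342  0.186  1.521 -0.036  1.464 -0.7  ] [ 612.21201581 -204.83156006  337.08239411] [[-0.354, 0.934, -0.039], [0.935, 0.354, -0.024], [-0.009, -0.046, -0.999]]
(669, -131, 166) 375.78762508598004 133.0875972941723
(558, -260, 126) 226.76455581442326 201.92358570093285
(591, -141, 122) 292.6423085937355 109.61506837942403
[([368.5, 130.1], [356, 119, 31, 26, 467]), ([132.3, 348.5], [0, 258, 241, 162, 18702]), ([424.9, 342.8], [321, 259, 239, 153, 16955]), ([17.4, 397.3], [0, 372, 43, 48, 1687]), ([542.0, 397.2], [518, 372, 42, 48, 1657])]
```

View pics/w1.png

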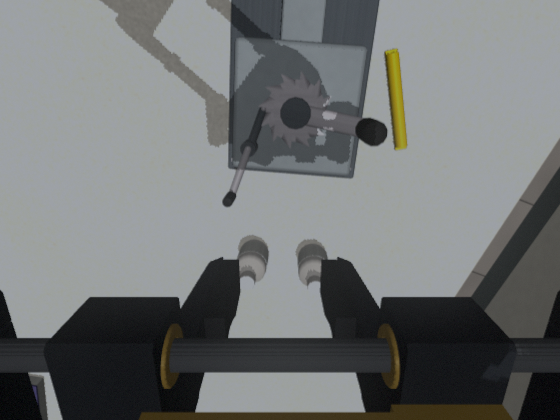

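The wrist view shows the knob top at about (372,130), the hub at (295,113), the peg at (229,199) and the lever pin at (248,149). All of them match the predictions from the fixed cameras.

```bash
cat >> h.py <<'E'
def go(p,yaw=.297):
    s=sensors.state();M=R.from_quat(s["tcp_rot"])
    y=np.array([np.cos(yaw),np.sin(yaw),0]);z=np.array([0,0,-1]);x=np.cross(y,z)
    rv=(M.inv()*R.from_matrix(np.c_[x,y,z])).as_rotvec()/np.pi
    d=M.inv().apply(np.array(p)-s["tcp_pos"])/150
    print("at",s["tcp_pos"].round(1),"go",d.round(4),"rot",rv.round(4),"F",s["ft_force"].round(1),"t",round(s["clock"],2))
E
python3 - <<'E'
from h import *
s=sensors.state()
for nm,u,v,z in[("knob",372,130,166),("hub",295,113,130),("peg",229,199,124),("pin",248,149,101)]:print(nm,cast("wrist",u,v,z,s).round(1))
c=np.array([592,-142]);yaw=.297;X=np.array([np.cos(yaw),np.sin(yaw)]);Y=np.array([-X[1],X[0]])
pin=c-51*X-45*Y;print(pin)
peg=np.array([558.5,-260]);print((peg-c)@X,(peg-c)@Y)
go([558.5,-260,180])
E
```

```text
knob [ 663.8 -127.9  166. ]
hub [ 593.5 -141.   130. ]
peg [ 558.4 -254.7  124. ]
pin [ 558.6 -198.3  101. ]
[ 556.402223   -199.95514018]
-66.5663669601189 -103.02994122938628
at [ 611.6 -203.2  337.1] go [-0.2202 -0.4167  1.0694] rot [-0.0145  0.0029  0.021 ] F [-0.2  0.2 -0.4] t 3.4
```

{"name": "drive_tool", "arguments": {"increments": [{"x":-0.044,"y":-0.083,"z":0.21,"rx":-0.0145,"ry":0.003,"rz":0.021},{"x":-0.044,"y":-0.083,"z":0.21,"rx":0,"ry":0,"rz":0},{"x":-0.044,"y":-0.083,"z":0.21,"rx":0,"ry":0,"rz":0},{"x":-0.044,"y":-0.083,"z":0.21,"rx":0,"ry":0,"rz":0},{"x":-0.044,"y":-0.083,"z":0.18,"rx":0,"ry":0,"rz":0},{"x":0,"y":0,"z":0,"rx":0,"ry":0,"rz":0}]}}

```text
clock: 4.15
tcp_pos: [556.0, -245.3, 177.3]
tcp_rot: [0.589, 0.808, 0.002, -0.003]
ft_force: [-0.4, -0.1, -0.6]
grip_width: 40.1
```

```bash
python3 - <<'E'
from h import *
go([558.5,-259,107])
E
```

```text
at [ 556.  -245.3  177.3] go [-0.0958 -0.0115  0.4681] rot [-0.0003 -0.0024  0.0047] F [-0.4 -0.1 -0.6] t 4.15
```

{"name": "drive_tool", "arguments": {"increments": [{"x":-0.05,"y":-0.006,"z":0,"rx":0,"ry":0,"rz":0.005},{"x":-0.05,"y":-0.006,"z":0,"rx":0,"ry":0,"rz":0},{"x":0,"y":0,"z":0.15,"rx":0,"ry":0,"rz":0},{"x":0,"y":0,"z":0.15,"rx":0,"ry":0,"rz":0},{"x":0,"y":0,"z":0.12,"rx":0,"ry":0,"rz":0},{"x":0,"y":0,"z":0.04,"rx":0,"ry":0,"rz":0},{"x":0,"y":0,"z":0,"rx":0,"ry":0,"rz":0}]}}

```text
clock: 5.03
tcp_pos: [567.1, -262.2, 116.0]
tcp_rot: [0.594, 0.805, 0.004, 0.005]
ft_force: [0.1, -0.6, 0.6]
grip_width: 40.1
```

```bash
python3 - <<'E'
from h import *
go([558.5,-259,107])
im=camera("wrist");cv2.imwrite("pics/w2.png",im[:,:,::-1])
E
```

```text
at [ 567.1 -262.2  116. ] go [ 0.0373 -0.0495  0.0591] rot [0.0037 0.0011 0.0008] F [ 0.1 -0.6  0.6] t 5.03
```

View pics/w2.png

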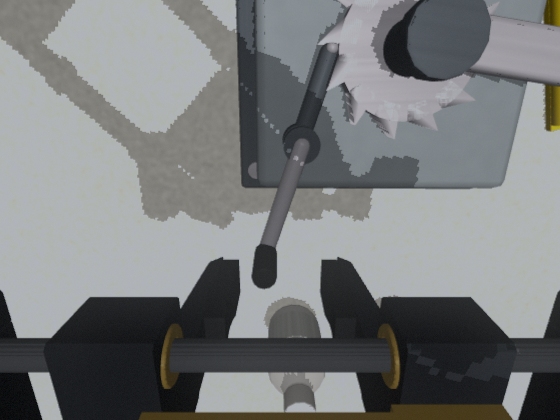

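The peg stands between the jaws, nearer the left finger, at about (264,268). I lower a little and push along tool +y.

{"name": "drive_tool", "arguments": {"increments": [{"x":0.035,"y":0,"z":0.055,"rx":0.003,"ry":0,"rz":0},{"x":0,"y":0.03,"z":0,"rx":0,"ry":0,"rz":0},{"x":0,"y":0.03,"z":0,"rx":0,"ry":0,"rz":0},{"x":0,"y":0.03,"z":0,"rx":0,"ry":0,"rz":0},{"x":0,"y":0.03,"z":0,"rx":0,"ry":0,"rz":0},{"x":0,"y":0.03,"z":0,"rx":0,"ry":0,"rz":0}]}}

```text
clock: 5.82
tcp_pos: [588.5, -252.0, 109.4]
tcp_rot: [0.593, 0.805, -0.002, 0.003]
ft_force: [-1.3, -3.6, -0.3]
grip_width: 39.8
```

```bash
python3 - <<'E'
from h import *
go([558.5,-259,107])
E
```

```text
at [ 588.5 -252.   109.4] go [ 0.0149 -0.2045  0.0155] rot [0.0003 0.0024 0.001 ] F [-1.3 -3.6 -0.3] t 5.83
```

{"name": "drive_tool", "arguments": {"increments": [{"x":0,"y":0.03,"z":0,"rx":0,"ry":0,"rz":0},{"x":0,"y":0.025,"z":0,"rx":0,"ry":0,"rz":0},{"x":0,"y":0.015,"z":0,"rx":0,"ry":0,"rz":0}]}}

```text
clock: 6.2
tcp_pos: [598.2, -249.2, 109.3]
tcp_rot: [0.593, 0.805, -0.003, 0.003]
ft_force: [-8.5, -5.3, 3.1]
grip_width: 40.0
```

{"name": "drive_tool", "arguments": {"increments": [{"x":0,"y":0.01,"z":0,"rx":0,"ry":0,"rz":0}]}}

```text
clock: 6.32
tcp_pos: [598.2, -249.3, 109.2]
tcp_rot: [0.593, 0.805, -0.004, 0.001]
ft_force: [-8.4, -4.7, 4.2]
grip_width: 39.8
```

{"name": "drive_tool", "arguments": {"increments": [{"x":0,"y":0.02,"z":0,"rx":0,"ry":0,"rz":0},{"x":0,"y":-0.05,"z":0,"rx":0,"ry":0,"rz":0},{"x":0,"y":0,"z":-0.1,"rx":0,"ry":0,"rz":0},{"x":0,"y":0,"z":-0.2,"rx":0,"ry":0,"rz":0},{"x":0,"y":0,"z":-0.25,"rx":0,"ry":0,"rz":0},{"x":0,"y":0,"z":-0.25,"rx":0,"ry":0,"rz":0}], "grip": 56}}

```text
clock: 7.08
tcp_pos: [593.5, -246.3, 231.5]
tcp_rot: [0.593, 0.805, -0.002, -0.001]
ft_force: [0.7, -0.4, -0.3]
grip_width: 56.4
```

```bash
python3 - <<'E'
from h import *
go([668,-130,220])
im=camera("wrist");cv2.imwrite("pics/w3.png",im[:,:,::-1])
E
```

```text
at [ 593.5 -246.3  231.5] go [0.5937 0.7046 0.0731] rot [-0.0016  0.      0.0011] F [ 0.7 -0.4 -0.3] t 7.08
```

View pics/w3.png

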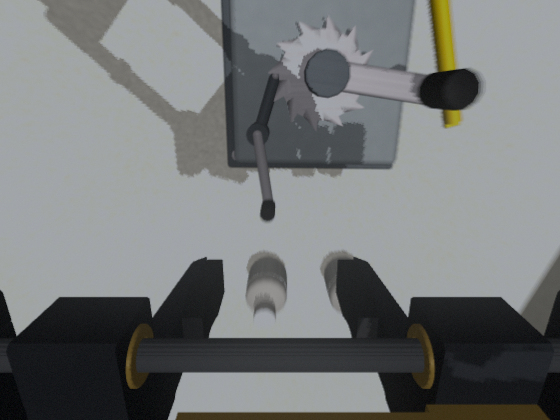

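The lever has been thrown: the peg is now at (267,210), past its straight-down line, and the pawl still points into the wheel. The knob is at about (455,89).

```bash
python3 - <<'E'
from h import *
s=sensors.state();print(cast("wrist",457,88,166,s),cast("wrist",327,74,130,s))
E
```

```text
[ 673.36977351 -132.59184786  166.        ] [ 599.01870009 -145.4933025   130.        ]
```

{"name": "drive_tool", "arguments": {"increments": [{"x":0.12,"y":0.14,"z":0.01,"rx":0,"ry":0,"rz":0},{"x":0.12,"y":0.14,"z":0.01,"rx":0,"ry":0,"rz":0},{"x":0.12,"y":0.14,"z":0,"rx":0,"ry":0,"rz":0},{"x":0.12,"y":0.14,"z":0,"rx":0,"ry":0,"rz":0},{"x":0.11,"y":0.14,"z":0,"rx":0,"ry":0,"rz":0},{"x":0,"y":0,"z":0,"rx":0,"ry":0,"rz":0}]}}

```text
clock: 7.88
tcp_pos: [676.5, -128.2, 246.2]
tcp_rot: [0.594, 0.805, 0.003, 0.011]
ft_force: [-0.3, -0.4, 0.0]
grip_width: 55.9
```

```bash
python3 - <<'E'
from h import *
go([668,-130,131])
im=camera("wrist");cv2.imwrite("pics/w4.png",im[:,:,::-1])
E
```

```text
at [ 676.5 -128.2  246.2] go [ 0.0156 -0.0712  0.7666] rot [0.0057 0.0042 0.0008] F [-0.3 -0.4  0. ] t 7.88
```

View pics/w4.png

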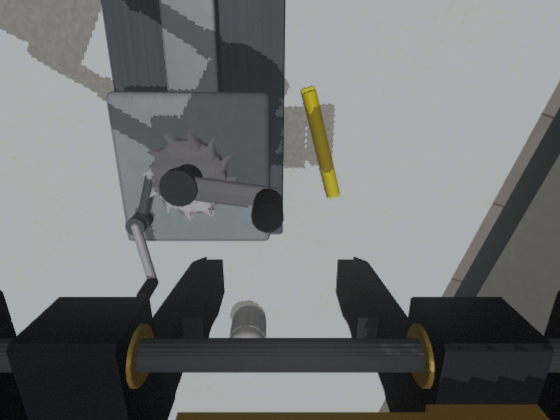

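```bash
python3 - <<'E'
from h import *
s=sensors.state();k=cast("wrist",267,205,166,s);print(k,cast("wrist",180,186,130,s))
go([670,-130.5,131])
E
```

```text
[ 665.30373859 -123.06234093  166.        ] [ 596.93747748 -139.72331453  130.        ]
at [ 676.  -129.2  246.2] go [ 0.0137 -0.0541  0.7672] rot [0.0055 0.0043 0.0005] F [-0.1  0.  -0.3] t 7.92
```

{"name": "drive_tool", "arguments": {"increments": [{"x":0.02,"y":-0.055,"z":0.1,"rx":0.005,"ry":0.004,"rz":0},{"x":0,"y":0,"z":0.2,"rx":0,"ry":0,"rz":0},{"x":0,"y":0,"z":0.15,"rx":0,"ry":0,"rz":0},{"x":0,"y":0,"z":0,"rx":0,"ry":0,"rz":0}]}}

```text
clock: 8.43
tcp_pos: [663.2, -132.2, 175.0]
tcp_rot: [0.596, 0.803, -0.001, -0.001]
ft_force: [-0.0, -0.3, -0.7]
grip_width: 56.1
```

```bash
python3 - <<'E'
from h import *
go([668.3,-129.5,130])
E
```

```text
at [ 663.2 -132.2  175. ] go [0.0071 0.0385 0.2999] rot [-0.0009 -0.0003 -0.0006] F [-0.  -0.3 -0.7] t 8.43
```

{"name": "drive_tool", "arguments": {"increments": [{"x":0.007,"y":0.038,"z":0,"rx":0,"ry":0,"rz":0},{"x":0,"y":0,"z":0.1,"rx":0,"ry":0,"rz":0},{"x":0,"y":0,"z":0.1,"rx":0,"ry":0,"rz":0},{"x":0,"y":0,"z":0.1,"rx":0,"ry":0,"rz":0},{"x":0,"y":0,"z":0,"rx":0,"ry":0,"rz":0}]}}

```text
clock: 9.05
tcp_pos: [668.7, -130.6, 128.5]
tcp_rot: [0.596, 0.803, -0.0, -0.001]
ft_force: [-0.1, 0.2, -0.1]
grip_width: 55.7
```

```bash
python3 - <<'E'
from h import *
go([668.3,-129.5,130])
E
```

```text
at [ 668.7 -130.6  128.5] go [ 0.0075 -0.0002 -0.0103] rot [-0.0004 -0.0001 -0.0011] F [-0.1  0.2 -0.1] t 9.05
```

{"name": "drive_tool", "arguments": {"increments": [{"x":0.005,"y":0,"z":-0.015,"rx":0,"ry":0,"rz":0},{"x":0,"y":0,"z":0,"rx":0,"ry":0,"rz":0},{"x":0,"y":0,"z":0,"rx":0,"ry":0,"rz":0},{"x":0,"y":0,"z":0,"rx":0,"ry":0,"rz":0},{"x":0,"y":0,"z":0,"rx":0,"ry":0,"rz":0}], "grip": 18, "force": 40}}

```text
clock: 9.68
tcp_pos: [669.1, -129.9, 132.1]
tcp_rot: [0.596, 0.803, -0.0, 0.0]
ft_force: [0.2, -0.4, -1.2]
grip_width: 23.2
```

```bash
python3 - <<'E'
from h import *
im=camera("wrist");cv2.imwrite("pics/w5.png",im[:,:,::-1]);go([668.3,-129.5,130])
E
```

```text
at [ 669.1 -129.9  132.1] go [ 0.0041 -0.0042  0.0139] rot [-0.      0.0002 -0.001 ] F [-0.2 -0.5 -1.4] t 9.72
```

View pics/w5.png

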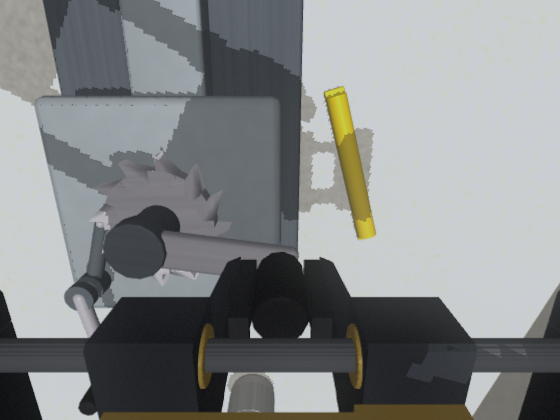

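The knob is held between the jaws at (280,295) with a width of 23.2 mm. The pawl at (98,240) still touches the wheel. Next I wind on clockwise.

{"name": "drive_tool", "arguments": {"increments": [{"x":-0.02,"y":-0.003,"z":0,"rx":0,"ry":0,"rz":0},{"x":-0.02,"y":-0.003,"z":0,"rx":0,"ry":0,"rz":0},{"x":-0.02,"y":-0.004,"z":0,"rx":0,"ry":0,"rz":0}]}}

```text
clock: 10.1
tcp_pos: [669.6, -134.1, 132.1]
tcp_rot: [0.596, 0.803, 0.003, -0.003]
ft_force: [-1.1, 6.8, 0.8]
grip_width: 22.7
```

```bash
python3 - <<'E'
from h import *
go([668.3,-129.5,130])
E
```

```text
at [ 669.6 -134.1  132.1] go [0.0319 0.0004 0.0143] rot [ 0.0001 -0.0026 -0.0012] F [-1.1  6.8  0.8] t 10.1
```

{"name": "drive_tool", "arguments": {"increments": [{"x":-0.025,"y":-0.004,"z":0,"rx":0,"ry":0,"rz":0},{"x":-0.025,"y":-0.004,"z":0,"rx":0,"ry":0,"rz":0},{"x":-0.02,"y":-0.004,"z":0,"rx":0,"ry":0,"rz":0}]}}

```text
clock: 10.48
tcp_pos: [669.9, -138.5, 132.1]
tcp_rot: [0.596, 0.803, 0.006, -0.008]
ft_force: [-1.4, 6.3, 1.6]
grip_width: 23.0
```

```bash
python3 - <<'E'
from h import *
im=camera("wrist");cv2.imwrite("pics/w6.png",cv2.resize(im[180:340,20:240,::-1],None,fx=3,fy=3));go([668.3,-129.5,130])
E
```

```text
at [ 669.9 -138.7  132.1] go [0.0617 0.0073 0.0152] rot [-0.     -0.0061 -0.0011] F [-0.8  7.1  1.6] t 10.53
```

View pics/w6.png

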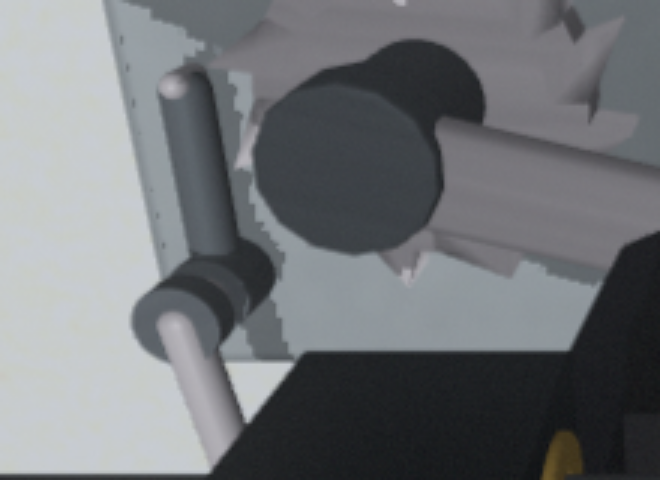

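The pawl has sprung clear: its tip, at (175,85) in the crop, stands off the teeth. I lower along the circle.

```bash
cat >> h.py <<'E'
C=np.array([594.9,-141.2])
def arc(n,st,lead=.0):
    s=sensors.state();M=R.from_quat(s["tcp_rot"]);p=s["tcp_pos"];d=p[:2]-C;a=np.arctan2(d[1],d[0]);F=s["ft_force"][:2]
    t=np.array([-np.sin(a),np.cos(a)]);r=np.array([np.cos(a),np.sin(a)])
    print("ang",a.round(3),"lowered from .152:",round(a-.152,3),"rad",np.hypot(*d).round(1),"Ft,Fr",(F@t).round(1),(F@r).round(1),"z",p[2].round(1),"t",round(s["clock"],2),"w",s["grip_width"].round(1))
    q=p.copy()
    for i in range(1,n+1):
        g=np.array([*(C+75*np.array([np.cos(a+i*st),np.sin(a+i*st)])),131.])
        v=M.inv().apply(g-q)/150;q=g;print(v.round(3).tolist())
    go([*q[:2],131])
E
python3 -c "
from h import *
arc(8,.06)"
```

```text
Traceback (most recent call last):
  File "h.py", line 25, in arc
    print("ang",a.round(3),"lowered from .152:",round(a-.152,3),"rad",np.hypot(*d).round(1),"Ft,Fr",(F@t).round(1),(F@r).round(1),"z",p[2].round(1),"t",round(s["clock"],2),"w",s["grip_width"].round(1))
                                                                                                                                                                                ^^^^^^^^^^^^^^^^^^^^^
AttributeError: 'float' object has no attribute 'round'
```

```bash
sed -i 's/s\["grip_width"\].round(1)/round(s["grip_width"],1)/' h.py
python3 -c "
from h import *
arc(8,.06)"
```

```text
ang 0.033 lowered from .152: -0.119 rad 75.1 Ft,Fr 7.1 -0.6 z 132.1 t 10.53 w 22.9
[0.029, 0.006, 0.008]
[0.03, 0.005, 0.001]
[0.03, 0.003, 0.001]
[0.03, 0.002, 0.001]
[0.03, -0.0, 0.001]
[0.03, -0.002, 0.001]
[0.03, -0.004, 0.001]
[0.029, -0.006, 0.001]
at [ 669.9 -138.7  132.1] go [0.2376 0.0043 0.0119] rot [-0.     -0.0061 -0.0011] F [-0.8  7.1  1.6] t 10.53
```

{"name": "drive_tool", "arguments": {"increments": [{"x":0.02,"y":0.005,"z":0,"rx":0,"ry":-0.002,"rz":0},{"x":0.025,"y":0.004,"z":0,"rx":0,"ry":-0.002,"rz":0},{"x":0.03,"y":0.003,"z":0,"rx":0,"ry":-0.002,"rz":0},{"x":0.03,"y":0.002,"z":0,"rx":0,"ry":0,"rz":0},{"x":0.03,"y":0,"z":0,"rx":0,"ry":0,"rz":0},{"x":0.03,"y":-0.002,"z":0,"rx":0,"ry":0,"rz":0}]}}

```text
clock: 11.28
tcp_pos: [661.2, -106.2, 132.0]
tcp_rot: [0.596, 0.803, 0.002, -0.006]
ft_force: [-5.0, 4.9, 3.1]
grip_width: 23.0
```

```bash
python3 -c "
from h import *
arc(10,.07)"
```

```text
ang 0.486 lowered from .152: 0.334 rad 74.9 Ft,Fr 6.7 -2.2 z 132.0 t 11.28 w 23.0
[0.034, -0.007, 0.007]
[0.033, -0.01, 0.0]
[0.033, -0.013, 0.0]
[0.032, -0.015, 0.0]
[0.031, -0.017, 0.0]
[0.029, -0.019, 0.0]
[0.028, -0.021, 0.0]
[0.026, -0.023, 0.0]
[0.025, -0.025, 0.0]
[0.023, -0.026, 0.0]
at [ 661.2 -106.2  132. ] go [ 0.2937 -0.1765  0.0114] rot [-0.0015 -0.004  -0.0011] F [-5.   4.9  3.1] t 11.28
```

{"name": "drive_tool", "arguments": {"increments": [{"x":0.025,"y":-0.006,"z":0,"rx":0,"ry":-0.002,"rz":0},{"x":0.025,"y":-0.008,"z":0,"rx":0,"ry":-0.002,"rz":0},{"x":0.024,"y":-0.01,"z":0,"rx":0,"ry":0,"rz":0},{"x":0.023,"y":-0.012,"z":0,"rx":0,"ry":0,"rz":0},{"x":0.022,"y":-0.014,"z":0,"rx":0,"ry":0,"rz":0},{"x":0.02,"y":-0.016,"z":0,"rx":0,"ry":0,"rz":0},{"x":0.019,"y":-0.017,"z":0,"rx":0,"ry":0,"rz":0},{"x":0.018,"y":-0.018,"z":0,"rx":0,"ry":0,"rz":0}]}}

```text
clock: 12.28
tcp_pos: [631.1, -75.8, 132.0]
tcp_rot: [0.596, 0.803, -0.002, -0.011]
ft_force: [-4.6, 2.6, 1.9]
grip_width: 23.2
```

```bash
python3 -c "
from h import *
arc(10,.06)"
```

```text
ang 1.066 lowered from .152: 0.914 rad 74.7 Ft,Fr 5.3 0.1 z 132.0 t 12.28 w 23.2
[0.022, -0.02, 0.008]
[0.02, -0.023, 0.001]
[0.018, -0.024, 0.001]
[0.017, -0.025, 0.001]
[0.015, -0.026, 0.001]
[0.014, -0.027, 0.001]
[0.012, -0.028, 0.001]
[0.01, -0.028, 0.001]
[0.009, -0.029, 0.001]
[0.007, -0.029, 0.001]
at [631.1 -75.8 132. ] go [ 0.1425 -0.2581  0.0133] rot [-0.0051 -0.005  -0.0009] F [-4.6  2.6  1.9] t 12.28
```

{"name": "drive_tool", "arguments": {"increments": [{"x":0.019,"y":-0.017,"z":0,"rx":-0.002,"ry":-0.002,"rz":0},{"x":0.017,"y":-0.019,"z":0,"rx":-0.002,"ry":-0.002,"rz":0},{"x":0.015,"y":-0.02,"z":0,"rx":-0.001,"ry":0,"rz":0},{"x":0.014,"y":-0.021,"z":0,"rx":0,"ry":0,"rz":0},{"x":0.012,"y":-0.022,"z":0,"rx":0,"ry":0,"rz":0},{"x":0.01,"y":-0.023,"z":0,"rx":0,"ry":0,"rz":0},{"x":0.008,"y":-0.024,"z":0,"rx":0,"ry":0,"rz":0},{"x":0.006,"y":-0.025,"z":0,"rx":0,"ry":0,"rz":0}]}}

```text
clock: 13.28
tcp_pos: [589.4, -66.7, 132.0]
tcp_rot: [0.595, 0.803, -0.006, -0.011]
ft_force: [-6.6, 0.8, 2.6]
grip_width: 22.5
```

```bash
python3 -c "
from h import *
arc(10,.05)"
```

```text
ang 1.645 lowered from .152: 1.493 rad 74.7 Ft,Fr 6.6 1.3 z 132.0 t 13.28 w 22.5
[0.007, -0.024, 0.007]
[0.004, -0.025, 0.001]
[0.002, -0.025, 0.001]
[0.001, -0.025, 0.001]
[-0.0, -0.025, 0.001]
[-0.001, -0.025, 0.001]
[-0.003, -0.025, 0.001]
[-0.004, -0.025, 0.001]
[-0.005, -0.024, 0.0]
[-0.006, -0.024, 0.0]
at [589.4 -66.7 132. ] go [-0.0054 -0.2467  0.0124] rot [-0.0071 -0.0035 -0.0005] F [-6.6  0.8  2.6] t 13.28
```

{"name": "drive_tool", "arguments": {"increments": [{"x":0.005,"y":-0.024,"z":0,"rx":-0.002,"ry":-0.002,"rz":0},{"x":0.004,"y":-0.024,"z":0,"rx":-0.002,"ry":-0.001,"rz":0},{"x":0.002,"y":-0.024,"z":0,"rx":-0.002,"ry":0,"rz":0},{"x":0,"y":-0.024,"z":0,"rx":0,"ry":0,"rz":0},{"x":-0.002,"y":-0.024,"z":0,"rx":0,"ry":0,"rz":0},{"x":-0.004,"y":-0.024,"z":0,"rx":0,"ry":0,"rz":0},{"x":-0.006,"y":-0.022,"z":0,"rx":0,"ry":0,"rz":0},{"x":-0.007,"y":-0.02,"z":0,"rx":0,"ry":0,"rz":0}]}}

```text
clock: 14.28
tcp_pos: [549.9, -81.5, 132.0]
tcp_rot: [0.595, 0.804, -0.012, -0.008]
ft_force: [-5.0, -2.0, 1.5]
grip_width: 22.9
```

```bash
python3 -c "
from h import *
im=camera('side');cv2.imwrite('pics/s2.png',cv2.resize(im[120:260,190:330,::-1],None,fx=4,fy=4))
arc(5,.04)"
```

```text
ang 2.227 lowered from .152: 2.075 rad 74.8 Ft,Fr 7.0 1.4 z 132.0 t 14.32 w 22.8
[-0.006, -0.019, 0.007]
[-0.008, -0.018, 0.001]
[-0.009, -0.018, 0.001]
[-0.01, -0.018, 0.001]
[-0.01, -0.017, 0.001]
at [549.3 -81.9 132. ] go [-0.0429 -0.0898  0.0094] rot [-0.0093  0.0004  0.0001] F [-6.4 -3.2  2.3] t 14.32
```

View pics/s2.png

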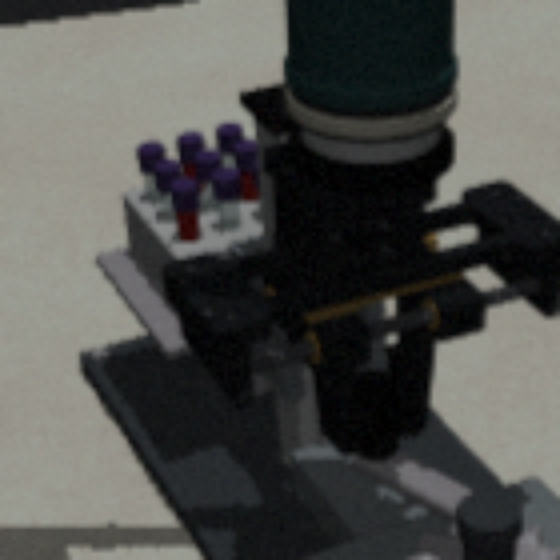

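The crop shows the carriage well down and the gripper in front of the post, so the post is hidden here. I estimate its top from the first side picture while continuing in small steps.

```bash
python3 - <<'E'
from h import *
s=cv2.imread('pics/side0.png');print(s.max(2)[190:226,250].tolist())
m,W=T("side");Y=np.array([-.293,.956,0]);X=np.array([.956,.293,0]);c=np.array([*C,0])
for u,v in[(251,196),(251,198),(251,200),(251,216)]:
    d=W[:3,:3]@[(u-m["cx"])/m["fx"],(v-m["cy"])/m["fy"],1];p=W[:3,3];k=((c-p)@X)/(d@X);q=p+k*d;print(v,(q-c)@Y,q[2])
E
```

```text
[29, 29, 25, 26, 41, 46, 10, 6, 2, 16, 12, 0, 0, 8, 30, 53, 44, 42, 46, 41, 43, 43, 40, 42, 47, 43, 44, 44, 39, 22, 21, 16, 24, 21, 19, 23]
196 299.3456460577964 78.12251176545169
198 300.6105854928783 71.4589465522896
200 301.8871800644095 64.73398333093462
216 312.53959149705184 8.618222931501464
```

{"name": "drive_tool", "arguments": {"increments": [{"x":-0.007,"y":-0.018,"z":0,"rx":-0.003,"ry":0,"rz":0},{"x":-0.009,"y":-0.017,"z":0,"rx":-0.003,"ry":0,"rz":0},{"x":-0.01,"y":-0.016,"z":0,"rx":-0.003,"ry":0,"rz":0}]}}

```text
clock: 14.7
tcp_pos: [539.0, -91.5, 132.0]
tcp_rot: [0.594, 0.804, -0.005, -0.001]
ft_force: [-4.7, -3.7, 1.0]
grip_width: 22.8
```

```bash
python3 -c "
from h import *
arc(4,.04)"
```

```text
ang 2.415 lowered from .152: 2.263 rad 74.8 Ft,Fr 5.9 1.0 z 132.0 t 14.7 w 22.8
[-0.009, -0.018, 0.007]
[-0.011, -0.016, 0.0]
[-0.012, -0.016, 0.0]
[-0.013, -0.015, 0.0]
at [539.  -91.5 132. ] go [-0.0454 -0.0655  0.0076] rot [-0.003   0.0016  0.0005] F [-4.7 -3.7  1. ] t 14.7
```

{"name": "drive_tool", "arguments": {"increments": [{"x":-0.01,"y":-0.017,"z":0,"rx":-0.001,"ry":0,"rz":0},{"x":-0.011,"y":-0.016,"z":0,"rx":-0.001,"ry":0,"rz":0},{"x":-0.012,"y":-0.015,"z":0,"rx":-0.001,"ry":0,"rz":0},{"x":-0.013,"y":-0.014,"z":0,"rx":0,"ry":0,"rz":0}]}}

```text
clock: 15.2
tcp_pos: [527.8, -108.1, 132.1]
tcp_rot: [0.593, 0.805, -0.008, 0.003]
ft_force: [-3.1, -5.8, -0.3]
grip_width: 22.9
```

```bash
python3 -c "
from h import *
arc(4,.035)"
```

```text
ang 2.683 lowered from .152: 2.531 rad 74.8 Ft,Fr 6.5 0.2 z 132.1 t 15.2 w 22.9
[-0.012, -0.013, 0.007]
[-0.013, -0.011, 0.0]
[-0.014, -0.011, 0.0]
[-0.014, -0.01, 0.0]
at [ 527.8 -108.1  132.1] go [-0.0528 -0.0455  0.0083] rot [-0.0031  0.0048  0.0011] F [-3.1 -5.8 -0.3] t 15.2
```

{"name": "drive_tool", "arguments": {"increments": [{"x":-0.012,"y":-0.012,"z":0,"rx":-0.001,"ry":0.002,"rz":0},{"x":-0.012,"y":-0.011,"z":0,"rx":-0.001,"ry":0.002,"rz":0},{"x":-0.012,"y":-0.01,"z":0,"rx":-0.001,"ry":0.001,"rz":0}]}}

```text
clock: 15.58
tcp_pos: [522.9, -120.9, 132.1]
tcp_rot: [0.593, 0.806, -0.005, 0.002]
ft_force: [-1.9, -5.7, -2.2]
grip_width: 22.9
```

```bash
python3 -c "
from h import *
arc(4,.03)"
```

```text
ang 2.867 lowered from .152: 2.715 rad 74.9 Ft,Fr 6.0 0.3 z 132.1 t 15.57 w 22.9
[-0.012, -0.009, 0.007]
[-0.013, -0.008, 0.0]
[-0.013, -0.007, 0.0]
[-0.013, -0.007, 0.0]
at [ 522.9 -120.9  132.1] go [-0.0515 -0.0304  0.0078] rot [-0.0017  0.0027  0.0017] F [-1.9 -5.7 -2.2] t 15.57
```

{"name": "drive_tool", "arguments": {"increments": [{"x":-0.01,"y":-0.006,"z":0,"rx":0,"ry":0.001,"rz":0},{"x":-0.01,"y":-0.006,"z":0,"rx":0,"ry":0.001,"rz":0}]}}

```text
clock: 15.82
tcp_pos: [521.0, -128.7, 132.1]
tcp_rot: [0.592, 0.806, -0.006, 0.001]
ft_force: [-2.3, -5.9, -1.3]
grip_width: 23.0
```

{"name": "drive_tool", "arguments": {"increments": [{"x":-0.011,"y":-0.005,"z":0,"rx":0,"ry":0,"rz":0},{"x":-0.011,"y":-0.005,"z":0,"rx":0,"ry":0,"rz":0}]}}

```text
clock: 16.08
tcp_pos: [520.1, -136.7, 132.1]
tcp_rot: [0.592, 0.806, -0.009, 0.003]
ft_force: [0.7, -5.4, -3.2]
grip_width: 23.5
```

```bash
python3 -c "
from h import *
arc(6,.03)"
```

```text
ang 3.082 lowered from .152: 2.93 rad 75.0 Ft,Fr 5.3 -1.0 z 132.1 t 16.07 w 23.5
[-0.014, -0.005, 0.007]
[-0.014, -0.005, 0.0]
[-0.014, -0.004, 0.0]
[-0.014, -0.004, 0.0]
[-0.015, -0.003, 0.0]
[-0.015, -0.003, 0.0]
at [ 520.1 -136.7  132.1] go [-0.0863 -0.0244  0.0087] rot [-0.0034  0.0052  0.0022] F [ 0.7 -5.4 -3.2] t 16.07
```

{"name": "drive_tool", "arguments": {"increments": [{"x":-0.008,"y":-0.003,"z":0,"rx":-0.001,"ry":0.002,"rz":0}]}}

```text
clock: 16.2
tcp_pos: [520.0, -140.2, 132.1]
tcp_rot: [0.592, 0.806, -0.007, 0.003]
ft_force: [-0.5, -6.3, -3.4]
grip_width: 23.0
```

{"name": "drive_tool", "arguments": {"increments": [{"x":-0.009,"y":-0.003,"z":0,"rx":0,"ry":0.001,"rz":0}]}}

```text
clock: 16.32
tcp_pos: [520.0, -143.9, 132.1]
tcp_rot: [0.592, 0.806, -0.008, 0.003]
ft_force: [0.0, -5.8, -3.1]
grip_width: 23.0
```

{"name": "drive_tool", "arguments": {"increments": [{"x":-0.009,"y":-0.003,"z":0,"rx":0,"ry":0.001,"rz":0}]}}

```text
clock: 16.45
tcp_pos: [520.1, -147.6, 132.1]
tcp_rot: [0.591, 0.806, -0.008, 0.004]
ft_force: [0.9, -5.6, -3.6]
grip_width: 22.7
```

{"name": "drive_tool", "arguments": {"increments": [{"x":-0.009,"y":-0.002,"z":0,"rx":0,"ry":0.001,"rz":0}]}}

```text
clock: 16.58
tcp_pos: [520.5, -151.2, 132.1]
tcp_rot: [0.591, 0.806, -0.009, 0.004]
ft_force: [-0.4, -6.1, -3.2]
grip_width: 22.7
```

{"name": "drive_tool", "arguments": {"increments": [{"x":-0.009,"y":-0.002,"z":0,"rx":0,"ry":0.001,"rz":0}]}}

```text
clock: 16.7
tcp_pos: [521.1, -154.8, 132.1]
tcp_rot: [0.591, 0.807, -0.009, 0.004]
ft_force: [0.8, -6.0, -4.1]
grip_width: 23.1
```

{"name": "drive_tool", "arguments": {"increments": [{"x":-0.009,"y":-0.001,"z":0,"rx":0,"ry":0.001,"rz":0}]}}

```text
clock: 16.82
tcp_pos: [521.8, -158.4, 132.1]
tcp_rot: [0.591, 0.807, -0.009, 0.005]
ft_force: [1.4, -6.4, -4.5]
grip_width: 22.9
```

{"name": "drive_tool", "arguments": {"increments": [{"x":-0.009,"y":0,"z":0,"rx":-0.001,"ry":0.002,"rz":0.001}]}}

```text
clock: 16.95
tcp_pos: [522.8, -161.9, 132.1]
tcp_rot: [0.592, 0.806, -0.007, 0.005]
ft_force: [1.5, -5.1, -4.0]
grip_width: 23.1
```

{"name": "drive_tool", "arguments": {"increments": [{"x":-0.009,"y":0,"z":0,"rx":0,"ry":0.002,"rz":0.001}]}}

```text
clock: 17.08
tcp_pos: [523.8, -165.4, 132.1]
tcp_rot: [0.593, 0.805, -0.006, 0.004]
ft_force: [3.1, -4.8, -4.8]
grip_width: 22.9
```

{"name": "drive_tool", "arguments": {"increments": [{"x":-0.009,"y":0,"z":0,"rx":0,"ry":0.002,"rz":0.001}]}}

```text
clock: 17.2
tcp_pos: [525.1, -168.9, 132.1]
tcp_rot: [0.594, 0.804, -0.005, 0.004]
ft_force: [4.1, -5.1, -4.5]
grip_width: 23.1
```

```bash
python3 -c "
from h import *
arc(6,.03)"
```

```text
ang -2.764 lowered from .152: -2.916 rad 75.1 Ft,Fr 6.2 -1.9 z 132.1 t 17.2 w 23.1
[-0.015, 0.002, 0.008]
[-0.015, 0.002, 0.0]
[-0.015, 0.002, 0.0]
[-0.015, 0.003, 0.0]
[-0.015, 0.003, 0.0]
[-0.015, 0.004, 0.0]
at [ 525.1 -168.9  132.1] go [-0.0884  0.0159  0.0084] rot [-0.001   0.0039  0.0002] F [ 4.1 -5.1 -4.5] t 17.2
```

{"name": "drive_tool", "arguments": {"increments": [{"x":-0.009,"y":0.001,"z":0,"rx":0,"ry":0.002,"rz":0}]}}

```text
clock: 17.32
tcp_pos: [526.5, -172.1, 132.1]
tcp_rot: [0.594, 0.804, -0.004, 0.003]
ft_force: [2.4, -3.8, -4.0]
grip_width: 22.7
```

{"name": "drive_tool", "arguments": {"increments": [{"x":-0.009,"y":0.002,"z":0,"rx":0,"ry":0.002,"rz":0}]}}

```text
clock: 17.45
tcp_pos: [527.3, -173.9, 132.1]
tcp_rot: [0.595, 0.804, -0.002, 0.001]
ft_force: [-0.2, 0.4, -1.6]
grip_width: 22.9
```

The pull has gone to about 0 and the step shrank, so the platform has landed. I stop, hold and check.

{"name": "drive_tool", "arguments": {"increments": [{"x":0,"y":0,"z":0,"rx":0,"ry":0,"rz":0},{"x":0,"y":0,"z":0,"rx":0,"ry":0,"rz":0}]}}

```text
clock: 17.7
tcp_pos: [527.2, -173.8, 132.1]
tcp_rot: [0.595, 0.804, -0.002, 0.001]
ft_force: [0.3, -0.2, -2.4]
grip_width: 23.0
```

```bash
python3 -c "
from h import *
arc(1,.03)"
```

```text
ang -2.693 lowered from .152: -2.845 rad 75.1 Ft,Fr 0.3 -0.2 z 132.1 t 17.7 w 23.0
[-0.015, 0.003, 0.007]
at [ 527.2 -173.8  132.1] go [-0.0147  0.0031  0.0071] rot [-0.0006  0.0011 -0.    ] F [ 0.3 -0.2 -2.4] t 17.7
```

{"name": "drive_tool", "arguments": {"increments": [{"x":0,"y":0,"z":0,"rx":0,"ry":0,"rz":0},{"x":0,"y":0,"z":0,"rx":0,"ry":0,"rz":0},{"x":0,"y":0,"z":0,"rx":0,"ry":0,"rz":0},{"x":0,"y":0,"z":0,"rx":0,"ry":0,"rz":0},{"x":0,"y":0,"z":-0.1,"rx":0,"ry":0,"rz":0},{"x":0,"y":0,"z":-0.2,"rx":0,"ry":0,"rz":0},{"x":0,"y":0,"z":-0.3,"rx":0,"ry":0,"rz":0},{"x":0,"y":0,"z":-0.3,"rx":0,"ry":0,"rz":0},{"x":-0.2,"y":0,"z":-0.3,"rx":0,"ry":0,"rz":0},{"x":-0.2,"y":0,"z":-0.1,"rx":0,"ry":0,"rz":0},{"x":0,"y":0,"z":0,"rx":0,"ry":0,"rz":0}], "grip": 54}}

```text
clock: 19.08
tcp_pos: [545.5, -230.7, 341.6]
tcp_rot: [0.594, 0.805, -0.001, 0.004]
ft_force: [-0.2, 0.6, -0.1]
grip_width: 54.0
```

```bash
python3 - <<'E'
from h import *
w=camera("wrist");s=camera("side");t=camera("top")
cv2.imwrite("pics/f.png",np.hstack([s[120:400,180:460,::-1],cv2.resize(w[:,:,::-1],(373,280))]))
print(sensors.state()["ft_force"])
for n,u,v,z in[("b",0,0,0)]:pass
a=cv2.imread("pics/top0.png");d=cv2.absdiff(a,t[:,:,::-1].copy()).max(2)
print("bottle diff",(d[140:205,405:450]>40).sum(),"marker",(d[136:174,288:326]>40).sum())
E
```

```text
[ 0.01680855 -0.05553485 -0.83190684]
bottle diff 2526 marker 0
```

View pics/f.png

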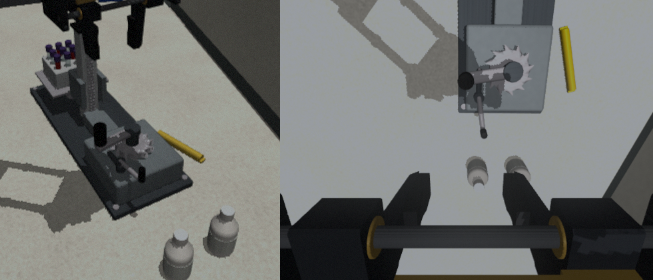

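The lift is down, the lever is thrown, the knob is free, and the marker and bottles stand. The bottle difference in the top view is probably the arm covering them, so I compare the side view before handing in.

```bash
python3 - <<'E'
from h import *
from bench import order
s=camera("side")[:,:,::-1];a=cv2.imread("pics/side0.png");d=cv2.absdiff(a,s.copy()).max(2)
print("bottles",(d[320:405,335:425]>40).sum(),"marker",(d[255:282,345:385]>40).sum())
print(order.sign_off())
E
```

```text
bottles 0 marker 1
the job is handed in; nothing more can be done
None
```

The platform is down on its buffer post and the job is handed in, at about 19 s on the robot's clock.

- **Pawl:** I pushed the lever to its end stop first. I then gripped the knob and wound on about 0.12 rad until the wrist picture showed the pawl clear of the teeth.
- **Lowering:** The crank turned back about 3.44 rad from its start position, which is about 62 mm of platform travel. It went at roughly 0.6 rad/s and slower towards the end, with the knob held throughout.
- **Landing:** The pull on the knob dropped from about 6 N to about 0 within two small steps. I stopped there, let go and moved clear.

**Last checks:**
- The wrist force read under 1 N after the release.
- The final picture shows the lever still thrown and the platform down.
- In the side view the bottles and marker are unchanged from the start.

**Disagreements:**
- **Bottles in the top view:** This check showed a large difference at the bottles, probably the arm covering them. The side view showed none.
- **Post height:** My early picture estimate suggested landing after 52–58 mm, a few mm less than the 62 mm found by feel.
- **Buffer contact:** The post was hidden from the side camera in the mid-lowering picture I used to look for it. That the platform rests on it is judged from the knob force, not seen directly.

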